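# Push an S-hook home on the display rail and hang the red pail from it

### The job

Take the spare orange S-hook from its slot in the grey tray and push its tight upper curl down over the display rail, between the two black rubber rings, until its crown sits fully home on the rail, but without forcing it against the rail (no more than 15 N there). Let it go, then hang the red pail by its handle in the hook's lower curl, letting the hook take the weight softly, without a bump or a drop, and leave the pail hanging still, with the other goods and the white pail undisturbed.

Things in the scene. Friction and masses are not known exactly. Their poses are not given: they have to be found in the camera images.
- hook_top (a point): Spare spring-clip S-hook, orange, moulded bar 14 mm wide (y), 4 mm thick, 129 mm tall, 82 g, upright in the grey tray's slot. Point: centre of the ribbed thumb pad on its crown, 20 mm (x) by 14 mm (y), 12 mm thick, 6 mm under the hook's top: grip it across y from above, with the fingertips not below its underside, or they meet the rail. Lower curl's open tip at -x, upper curl's springy leg at +x
- hook_seat (a point): Point of the hook, 14 mm under hook_top, where the rail's axis lies when fully home, the pad's underside, 8 mm above, then touching the rail. Curl 18 mm wide inside (x); shank's inner face at x = -9 mm down to 37 mm below, then it slants to +x. The rail goes in under the leg from +x; then push the hook down: a tight fit (5 to 14 N all the way, friction holds it where it is left) up to the hard stop
- hook_bead (a point): Round bead (radius 4 mm) inside the upper curl's springy leg, at (x,z) = (8.5,-4) mm from hook_seat; its gap to the shank, 13.5 mm, is narrower than the rail, so that it grips the rail against the shank. The leg, hinged at the crown (8,10), bends to +x against a spring of 0.45 N m/rad; below the bead it flares out to its free end at (15,-14) mm
- hook_curl (a point): Point of the hook, 102 mm straight below hook_seat, 7 mm above the hook's underside, where the handle's bar rests in the lower curl. Curl 16 mm wide inside; its open tip, at x = -14 mm, tops out 26 mm above this point; over the curl the slanting shank comes in from +x, leaving 15 mm or more beside the tip. On the rail the hook turns stiffly, by friction only
- place (a point): Point on the axis of the display rail midway between the two black rubber rings (25 mm across, faces 80 mm apart). y runs along the rail, z up, x away from the robot's side. The rail is a fixed level steel tube of 16 mm diameter, its axis 290 mm above the table, 430 mm long, on posts near its ends
- rail: The display rail's stand: origin on the table under the middle of the rail, y along the rail; posts 20 mm thick at y = -200 and +200 mm, with foot plates 110 mm by 50 mm
- tray: Grey fittings tray, fixed, 70 mm (x) by 110 mm (y), walls 30 mm high; origin under its centre, where the slot is (18 mm wide in y); the hook stands on its 4 mm floor with the same yaw
- pail_mid (a point): Small red square pail, open at the top, 60 mm (x) by 62 mm (y), 75 mm tall, 170 to 340 g, standing on the table; this point is its centre, half-way up. z up; the handle lies in its y-z plane. Grip its flat +y and -y sides low and towards the -x edge, the hand leaning back to -x by 25 to 45 degrees, to keep it clear of handle, hook and rail when hanging it
- pail_bail (a point): Middle of the top bar of the red pail's rigid steel wire handle, 102.5 mm above pail_mid, 140 mm above the pail's underside: bar 6 mm thick, level along y and straight for 38 mm; the wire's legs then go down to the rim at y = -28 and +28 mm
- hook2: Orange S-hook of the same kind already on the rail (origin under it), 130 mm to the +y side of the rail's middle: leave alone
- pail2: White pail hanging from hook2, same size as the red one; origin under its centre: leave alone
- taperoll: Roll of label tape, 60 mm across, 22 mm high, lying flat: leave alone
- cup: Clear measuring cup, 60 mm across, 58 mm tall: leave alone
- paddle: White rice paddle lying flat, 190 mm: leave alone
- marker: Black marker pen, 120 mm long, 14 mm thick, lying: leave alone
- pricer: Yellow and black price-label gun lying on its side, about 140 mm long, 40 mm high: leave alone
Not all that is in view belongs to the job. What is shaped like the part that bears hook_top but turquoise is not meant.

How it is judged:
By the outcome, as a careful person would: the job done as asked, in the order asked, and still so for the second after the job is handed in, with the robot touching nothing.
It also fails if it takes over 72 s, if anything falls off the work surface, if the arm or the gripper's body presses on something with over 40 N, if the wrist force passes 120 N, or if a joint passes its speed limit or range.

### The arm

A 7-joint arm with a two-finger parallel gripper is mounted at the origin on the work surface. World frame = base frame: x ahead of the robot, y to its left, z up, the work surface at z = 0. Lengths are in m, angles in rad, forces in N, time in s.
With the tool pointing down it reaches from about 0.4 to 0.85 m from the base axis. Payload 4.5 kg.
Tool frame: the origin (TCP) lies at the very end of the fingers, on their centre line; the grasp point (between the pads) lies 19 mm behind it (tcp_to_grasp is the z of the grasp point in the tool frame, in m); z points along the fingers, y is the line along which they close (so a half turn about z gives the same grasp; the last joint's range is limited). The gripper opens to 88 mm and grips with 3 to 60 N. Pads are 18 mm wide; open, the fingers measure 123 mm over their backs; the gripper's body (75 mm by 187 mm) begins 45 mm behind the grasp point.
Start: joints at [-1.282, 0.689, -0.195, 1.565, 0.157, 0.902, -0.215], TCP at [0.158, 0.605, 0.239] pointing down, gripper open.
Joint ranges: [-3.01, 3.01], [-0.46, 2.08], [-1.47, 1.51], [0.13, 2.56], [-1, 4.14], [0.04, 2.09], [-2.66, 2.66]. Speed limits (rad/s): [2.57, 2.57, 3.14, 3.14, 3.14, 3.14, 3.14].

### API

Orientations are given as a unit quaternion [x, y, z, w].
In Python, from plant import * gives the robot as it stands. The module is installed in compiled form; this text tells all that it offers.
- The arm moves only by the shell command python3 -m jog 'ROWS' [OPENING] [FORCE]. ROWS is JSON, a list that holds one entry, the list of rows, each a list of 6 numbers: the shift along the tool's x, y, z in m, then the turn, a rotation vector about the tool's x, y, z in rad. In form: [[[dx, dy, dz, ax, ay, az], ...]]. A call has 1 to 12 rows; each row shifts and turns the commanded pose from where the row before left it, along the tool's axes as they then stand; what a row does not reach is not made up. A row lasts 1/8 s, in which the tool goes at most 62.5 mm and 10.7 degrees, less where a joint would pass 70% of its speed; a pose out of reach is approached as far as the arm can. A call with a gripper value outside its range is refused whole. OPENING is the finger opening in m, from 0 to 0.0881, set as the call begins (- or left out, the last holds). The fingers move at their own pace and stop on an object; FORCE is the grip in N (left out, the last holds). Time passes only in rows, so rows that do not move let the fingers close. It gives the time, the measured TCP pose, the force, the opening and the grip force at its end, in the units of the state.
- get_state(): the state, without advancing time (a new reading comes with each control period).
- snapshot(name): name is "scene" or "top" or "wrist"; returns a dict with "frame" (420x560x3 uint8, red, green, blue), "mtx" (3x3 intrinsics, pixels), "xyz" and "orientation" of the camera in the world; the wrist camera has in their place "mount" (4x4, takes a point from camera to tool coordinates, whose origin is the TCP and whose axes are the flange's). Camera axes: x right, y down, z forward; pixel columns grow to the right and rows downward; lengths in m; the calibration is good to about 2 mm. A picture is of the moment at which its call begins: read the wrist's pose just before it. There is no depth.
- finish_job(): hands the job in; it is judged then, once.
The state is a dict: "clock": time; "q": joint angles; "qd": joint speeds; "joint_torque": joint torques, N m; "tool_pos": TCP position; "eef_rot": TCP orientation; "contact_force": force on the tool from outside, world axes, zero at the start; "moment": the same for the moment, N m; "opening": opening from 0.0 (shut) to 1.0 (fully open); "finger_force": force on a finger pad.
Only numpy, scipy, OpenCV 4.12 (cv2) and the standard library are available. Lean on these libraries where they do the work, as an engineer would, in place of code of your own. Each camera call takes 0.05 s, during which the arm holds its last target. There are 200 camera calls.

## Working session

There is one attempt and no reset: what is moved stays moved. The work goes in short steps, Python scripts to look and compute and a shell command to move; the robot and the scene stay as the last step left them, time stands still between calls to the robot, and variables do not carry over. Pictures are saved under pics/ and viewed, at most 10 in all, crops included, and the job is handed in when it is done.

```bash
mkdir -p pics
cat > h.py <<'E'
from plant import *
import numpy as np, cv2
from scipy.spatial.transform import Rotation as R
def snap(name,fn):
    s=get_state(); d=snapshot(name); cv2.imwrite('pics/'+fn+'.png',d['frame'][:,:,::-1])
    if 'mount' in d:
        T=np.eye(4);T[:3,:3]=R.from_quat(s['eef_rot']).as_matrix();T[:3,3]=s['tool_pos'];T=T@np.array(d['mount'])
    else:
        T=np.eye(4);o=np.array(d['orientation']);T[:3,:3]=o if o.shape==(3,3) else R.from_quat(o).as_matrix();T[:3,3]=d['xyz']
    np.savez('pics/'+fn+'.npz',K=np.array(d['mtx']),T=T); return d
def ray(fn,u,v):
    z=np.load('pics/'+fn+'.npz');d=z['T'][:3,:3]@np.linalg.inv(z['K'])@[u,v,1];return z['T'][:3,3],d
def atz(fn,u,v,h):
    o,d=ray(fn,u,v);return o+d*(h-o[2])/d[2]
def proj(fn,p):
    z=np.load('pics/'+fn+'.npz');c=z['K']@(z['T'][:3,:3].T@(np.array(p)-z['T'][:3,3]));return c[:2]/c[2]
def tri(obs):
    A=np.zeros((3,3));b=np.zeros(3)
    for f,u,v in obs:
        o,d=ray(f,u,v);d/=np.linalg.norm(d);M=np.eye(3)-np.outer(d,d);A+=M;b+=M@o
    p=np.linalg.solve(A,b);return p,[np.round(proj(f,p)-[u,v],1) for f,u,v in obs]
E
python3 - <<'E'
from h import *
print(get_state())
for n in('scene','top','wrist'):
    d=snap(n,n+'0');print(n,np.load(f'pics/{n}0.npz')['T'].round(3),np.array(d['mtx']).round(1).tolist())
a=[cv2.imread(f'pics/{n}0.png') for n in('scene','top')]
cv2.imwrite('pics/s1.png',cv2.resize(a[0],(800,600),interpolation=3));cv2.imwrite('pics/t1.png',cv2.resize(a[1],(800,600),interpolation=3))
E
```

```text
{'clock': 0.0, 'q': array([-1.28224165,  0.689991  , -0.19448225,  1.56631669,  0.15734986,
        0.90250541, -0.21509056]), 'qd': array([-0.00150971,  0.00111928, -0.00094037, -0.00051981, -0.0004974 ,
        0.00069673, -0.00059712]), 'joint_torque': array([ 1.16374567e-04, -5.27549458e+01, -1.26742378e+00, -1.53433675e+01,
       -5.27770375e-02,  6.35617573e-03,  1.69637415e-04]), 'tool_pos': array([0.15742586, 0.60420847, 0.23791215]), 'eef_rot': array([ 1.26985047e-01,  9.91904211e-01, -9.12922496e-04, -2.09761428e-05]), 'contact_force': array([0.54975079, 0.69966203, 0.17943623]), 'moment': array([ 0.00228354, -0.0211481 ,  0.03410865]), 'finger_force': 0.0, 'opening': 0.9976072526666683}
scene [[ 0.657  0.502 -0.562  1.108]
 [ 0.753 -0.43   0.498 -0.491]
 [ 0.008 -0.751 -0.66   0.87 ]
 [ 0.     0.     0.     1.   ]] [[429.0, 0.0, 275.3], [0.0, 429.0, 215.5], [0.0, 0.0, 1.0]]
top [[-0.028 -0.999  0.045  0.484]
 [-0.999  0.027 -0.024  0.027]
 [ 0.023 -0.045 -0.999  1.081]
 [ 0.     0.     0.     1.   ]] [[428.6, 0.0, 277.7], [0.0, 428.6, 210.8], [0.0, 0.0, 1.0]]
wrist [[ 0.252  0.915  0.315  0.076]
 [ 0.968 -0.237 -0.084  0.626]
 [-0.002  0.326 -0.945  0.384]
 [ 0.     0.     0.     1.   ]] [[338.2, 0.0, 273.9], [0.0, 338.2, 202.8], [0.0, 0.0, 1.0]]
```

View pics/s1.png

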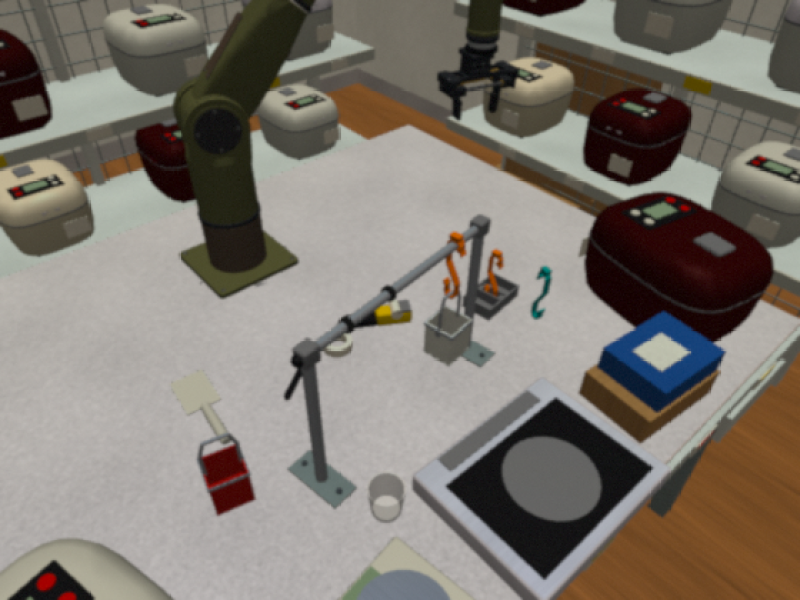

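View pics/t1.png

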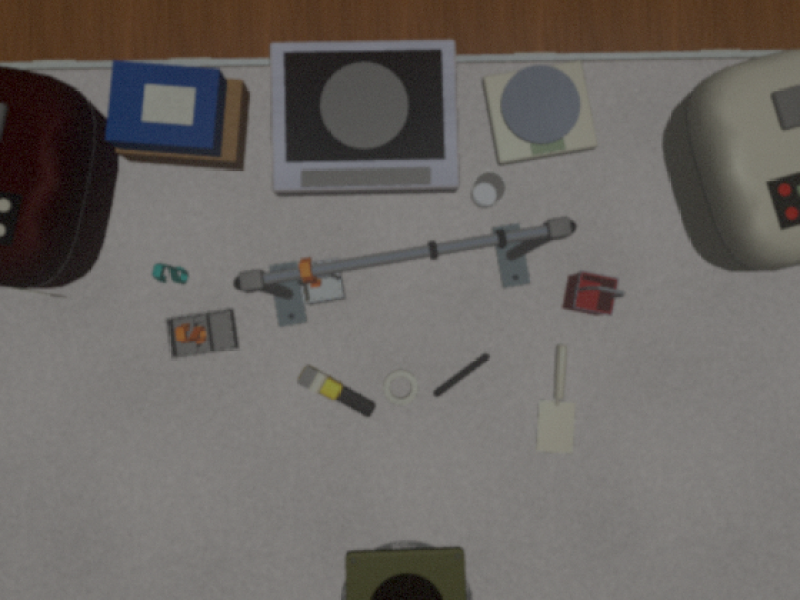

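The orange spare hook stands in the grey tray (scene 495,275; top 190,333). The other similar parts are hook2 on the rail (scene 455,262) and the turquoise decoy (scene 542,290; top 170,273). The orange one in the tray fits the description. I'll confirm it in enlarged crops.

```bash
cat >> h.py <<'E'
def panels(out,L,k=5,w=400,h=300,cols=2):
    P=[]
    for f,cu,cv in L:
        a=cv2.imread(f'pics/{f}.png');u0=int(cu-w/k/2);v0=int(cv-h/k/2)
        u0=max(0,min(u0,560-int(w/k)));v0=max(0,min(v0,420-int(h/k)))
        p=cv2.resize(a[v0:v0+int(h/k),u0:u0+int(w/k)],(w,h),interpolation=cv2.INTER_CUBIC);p=cv2.convertScaleAbs(p,alpha=1.4)
        for t in range(0,int(w/k),10): cv2.putText(p,str(u0+t),(t*k,8),0,.3,(0,255,255));cv2.line(p,(t*k,10),(t*k,14),(0,255,255))
        for t in range(0,int(h/k),10): cv2.putText(p,str(v0+t),(0,t*k+4),0,.3,(0,255,0));cv2.line(p,(20,t*k),(24,t*k),(0,255,0))
        P.append(p)
    cv2.imwrite(f'pics/{out}.png',np.vstack([np.hstack(P[i:i+cols]) for i in range(0,len(P),cols)]))
E
python3 -c "
from h import *
panels('c1',[('scene0',350,190),('top0',137,233),('scene0',258,215),('top0',327,172),('scene0',160,330),('top0',414,205)],k=5,w=266,h=300,cols=3)"
```

```text
(no output)
```

View pics/c1.png

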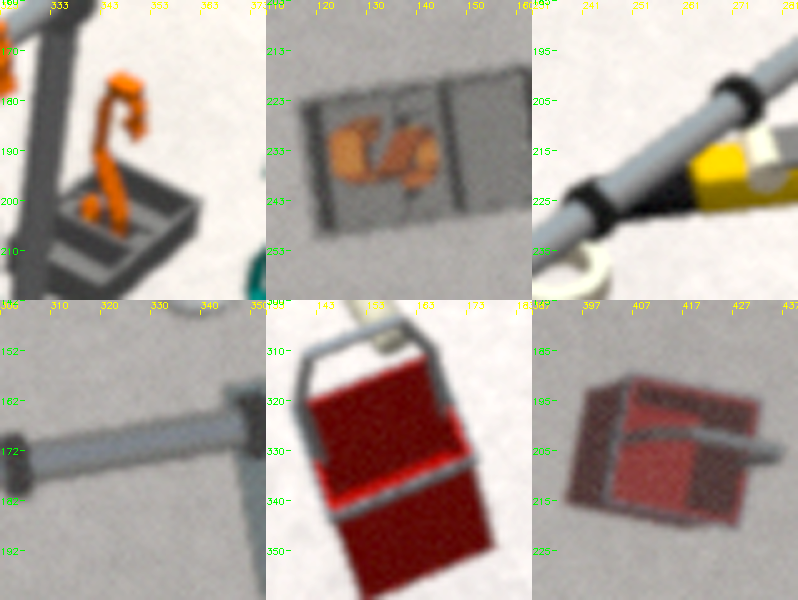

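```bash
python3 -c "
from h import *
np.set_printoptions(precision=4,suppress=True)
print('crown',tri([('scene0',345.5,177),('top0',127.5,234)]), atz('scene0',345.5,176,.129))
for c in [(117,223),(120,250),(163,217),(167,244)]: print(atz('top0',*c,.03))
for c in [(361,200),(342,191),(334,201)]: print('s',atz('scene0',*c,.03))
for c in [(302.5,174),(350.5,167)]: print('ring top',atz('top0',*c,.29))
for c in [(272.5,204),(243.5,225.5)]: print('ring sc',atz('scene0',*c,.29))
print('rail ends',atz('top0',167,197,.29),atz('top0',402,158,.29))
print('bail',tri([('scene0',151,308),('top0',425,204.5)]),atz('scene0',151,308,.14),atz('scene0',141,311,.14),atz('scene0',161,305,.14))
print('pail rim top',[atz('top0',*c,.075)[:2] for c in [(406,190),(432,195),(402,215),(428,220)]])
print('hook tip/scene bottom',atz('scene0',349,187,.1),atz('scene0',336,201,.045),atz('scene0',343,206,.011))
"
```

```text
crown (array([0.4834, 0.3348, 0.1302]), [array([ 0.3, -0.1]), array([0.4, 0.3])]) [0.4785 0.3389 0.129 ]
[0.5115 0.3931 0.03  ]
[0.4459 0.3867 0.03  ]
[0.523  0.2818 0.03  ]
[0.4571 0.2732 0.03  ]
s [0.5105 0.3919 0.03  ]
s [0.4415 0.3807 0.03  ]
s [0.4593 0.3245 0.03  ]
ring top [ 0.586  -0.0401  0.29  ]
ring top [ 0.5969 -0.1301  0.29  ]
ring sc [ 0.5823 -0.0341  0.29  ]
ring sc [ 0.5954 -0.1218  0.29  ]
rail ends [0.5499 0.2108 0.29  ] [ 0.6114 -0.2274  0.29  ]
bail (array([ 0.5313, -0.3246,  0.1333]), [array([-0.3, -0. ]), array([-0.2, -0.1])]) [ 0.537  -0.3257  0.14  ] [ 0.5304 -0.3449  0.14  ] [ 0.5438 -0.3063  0.14  ]
pail rim top [array([ 0.5696, -0.3028]), array([ 0.5561, -0.3644]), array([ 0.5106, -0.2908]), array([ 0.4971, -0.3522])]
hook tip/scene bottom [0.4975 0.3381 0.1   ] [0.4749 0.3146 0.045 ] [0.4798 0.3463 0.011 ]
```

Triangulated crown (0.483, 0.335, 0.130) matches its expected height of 0.133 m, and the tray yaw is about +5.7°. The crop shows the orange hook upright in the tray slot: crown at scene (345,177), lower tip on the −x side at (336,201). I'll move above it for a wrist look.

```bash
python3 -m jog '[[[-0.0464,-0.0234,-0.0025,0,0,0],[-0.0464,-0.0234,-0.0025,0,0,0],[-0.0464,-0.0234,-0.0025,0,0,0],[-0.0464,-0.0234,-0.0025,0,0,0],[-0.0464,-0.0234,-0.0025,0,0,0],[-0.0464,-0.0234,-0.0025,0,0,0],[-0.0464,-0.0234,-0.0025,0,0,0],[-0.0464,-0.0234,-0.0025,0,0,0],[0,0,0,0,0,-0.177],[0,0,0,0,0,-0.177],[0,0,0,0,0,0],[0,0,0,0,0,0]]]' 0.06
python3 -c "
from h import *
s=get_state();print(s['tool_pos'],R.from_quat(s['eef_rot']).as_matrix().round(4),s['contact_force'])
snap('wrist','w1')
for p in [(.484,.334,.133),(.484,.334,.03)]: print(proj('w1',p))
panels('c2',[('w1',275,200)],k=4,w=800,h=600,cols=1)
"
```

```text
clock: 1.65
tool_pos: [0.4694, 0.3301, 0.2586]
eef_rot: [-0.048, 0.999, -0.0, -0.0]
contact_force: [-1.1, 0.1, -0.6]
opening: 0.681
finger_force: 0.0
[0.46937883 0.33009881 0.25855243] [[-9.953e-01 -9.630e-02 -4.000e-04]
 [-9.630e-02  9.953e-01 -2.000e-04]
 [ 4.000e-04 -2.000e-04 -1.000e+00]] [-1.06450643  0.07501612 -0.56978026]
[277.33110142 209.17965208]
[276.56154332 178.30161895]
```

View pics/c2.png

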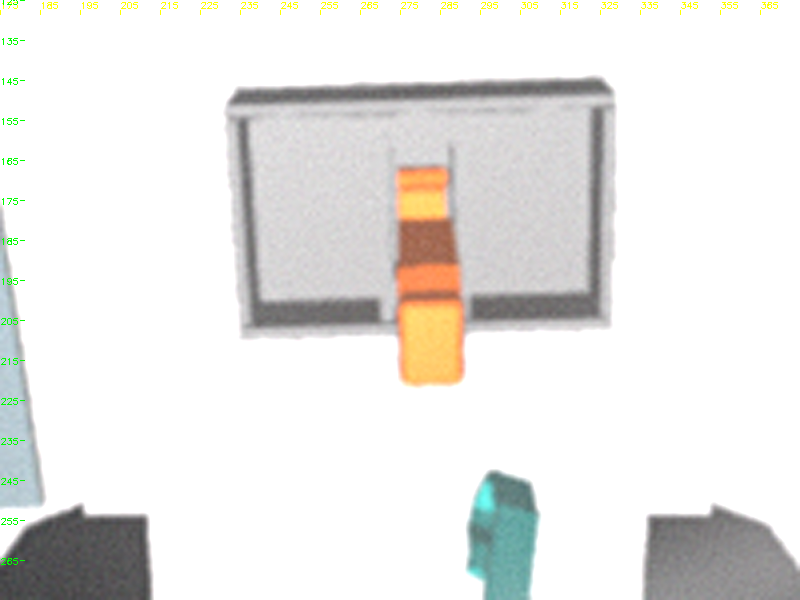

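```bash
python3 -c "
from h import *
np.set_printoptions(precision=4,suppress=True)
print('pad',atz('w1',282.8,210.2,.133))
print('pad corners',[atz('w1',*c,.133)[:2] for c in [(275,200),(290.3,200),(275,220.5),(290.7,220.5)]])
print('tray',[atz('w1',*c,.03)[:2] for c in [(232.5,151),(327,149.5),(236.5,208),(326.5,206)]])
print('tip',atz('w1',280.3,169.5,.045+.0))
s=get_state();M=R.from_quat(s['eef_rot']).as_matrix();print(M.T@(np.array([.484,.338,.1235])-s['tool_pos']))
"
```

```text
pad [0.4845 0.3388 0.133 ]
pad corners [array([0.476 , 0.3312]), array([0.4747, 0.3441]), array([0.4946, 0.333 ]), array([0.4933, 0.3466])]
tray [array([0.4575, 0.2821]), array([0.4457, 0.3865]), array([0.5245, 0.2906]), array([0.5117, 0.3958])]
tip [0.4698 0.3366 0.045 ]
[-0.0154  0.0064  0.1351]
```

```bash
python3 -m jog '[[[-0.016,0.0072,0,0,0,-0.015],[0,0,0.04,0,0,0],[0,0,0.04,0,0,0],[0,0,0.03,0,0,0],[0,0,0.015,0,0,0],[0,0,0.0101,0,0,0],[0,0,0,0,0,0],[0,0,0,0,0,0]]]' 0.04
python3 -c "
from h import *
s=get_state();print(s['tool_pos'],R.from_quat(s['eef_rot']).as_matrix().round(4)[:,1],s['contact_force'])"
```

```text
clock: 2.7
tool_pos: [0.4853, 0.3394, 0.1246]
eef_rot: [-0.057, 0.998, 0.001, 0.001]
contact_force: [-0.3, 0.4, -0.6]
opening: 0.458
finger_force: 0.0
[0.48534541 0.33936552 0.12459267] [-0.1137  0.9935  0.0011] [-0.28445856  0.39573113 -0.58683321]
```

```bash
python3 -m jog '[[[0,0,0.0012,0,0,0],[0,0,0,0,0,0],[0,0,0,0,0,0],[0,0,0,0,0,0],[0,0,0,0,0,0]]]' 0.0 40
python3 -m jog '[[[0,0,-0.005,0,0,0],[0,0,-0.005,0,0,0],[0,0,-0.015,0,0,0],[0,0,-0.03,0,0,0],[0,0,-0.05,0,0,0],[0,0,-0.05,0,0,0],[0,0,-0.05,0,0,0],[0,0,0,0,0,0],[0,0,0,0,0,0]]]'
python3 -c "
from h import *
np.set_printoptions(precision=4,suppress=True)
s=get_state();print(s['tool_pos'],R.from_quat(s['eef_rot']).as_matrix().round(4),s['contact_force'])
snap('wrist','w2');snap('scene','scene2')
p=s['tool_pos'];print(proj('w2',p),proj('scene2',p))
"
```

```text
clock: 3.32
tool_pos: [0.4849, 0.339, 0.1226]
eef_rot: [-0.057, 0.998, 0.0, 0.0]
contact_force: [0.6, 0.4, 1.1]
opening: 0.153
finger_force: 40.0
clock: 4.45
tool_pos: [0.4843, 0.3383, 0.3274]
eef_rot: [-0.057, 0.998, -0.0, -0.0]
contact_force: [0.1, 0.2, -0.9]
opening: 0.155
finger_force: 40.0
[0.4843 0.3383 0.3274] [[-0.9935 -0.114  -0.0004]
 [-0.114   0.9935 -0.0006]
 [ 0.0005 -0.0006 -1.    ]] [ 0.1297  0.2479 -0.9224]
[274.6086 268.396 ] [355.826  115.5101]
```

```bash
python3 -m jog '[[[0.0047,-0.0468,-0.001,0,0,0],[0.0047,-0.0468,-0.001,0,0,0],[0.0047,-0.0468,-0.001,0,0,0],[0.0047,-0.0468,-0.001,0,0,0],[0.0047,-0.0468,-0.001,0,0,0],[0.0047,-0.0468,-0.001,0,0,0],[0.0047,-0.0468,-0.001,0,0,0],[0.0047,-0.0468,-0.001,0,0,0],[0.0047,-0.0468,-0.001,0,0,-0.026],[0,0,0,0,0,0],[0,0,0,0,0,0],[0,0,0,0,0,0]]]'
python3 -c "
from h import *
np.set_printoptions(precision=4,suppress=True)
s=get_state();print(s['tool_pos'],R.from_quat(s['eef_rot']).as_matrix().round(4),s['contact_force'])
snap('wrist','w3');snap('scene','scene3');snap('top','top3')
p=s['tool_pos'];print(proj('w3',p),proj('scene3',p))
w=cv2.imread('pics/w3.png');print(proj('w3',(.59,-.0815,.29)),proj('scene3',(.55,-.0815,.29)))
panels('c3',[('w3',275,320),('scene3',250,205)],k=3,w=400,h=600,cols=2)
"
```

```text
clock: 6.05
tool_pos: [0.4906, -0.0827, 0.3361]
eef_rot: [-0.071, 0.997, 0.001, -0.0]
contact_force: [-0.1, -0.1, -0.6]
opening: 0.148
finger_force: 40.0
[ 0.4906 -0.0827  0.3361] [[-0.9898 -0.1425 -0.0008]
 [-0.1425  0.9898  0.001 ]
 [ 0.0006  0.0011 -1.    ]] [-0.1086 -0.059  -0.5654]
[274.6494 268.4181] [226.6301 175.6159]
[256.2126 357.539 ] [245.3604 205.916 ]
```

View pics/c3.png

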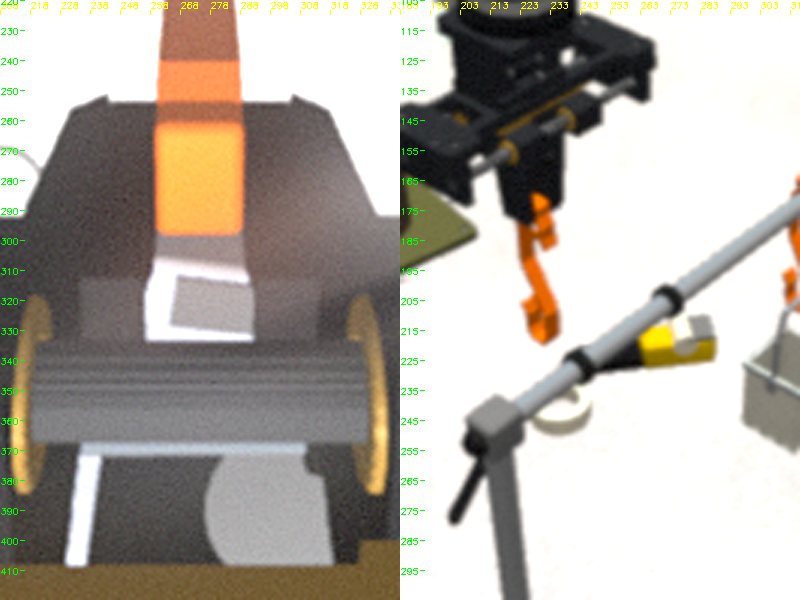

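```bash
python3 -m jog '[[[-0.02,-0.006,0.004,0,0,0],[-0.025,-0.006,0.0035,0,0,0],[-0.025,0,0,0,0,0],[-0.01,0,0,0,0,0],[0,0,0,0,0,0],[0,0,0,0,0,0],[0,0,0,0,0,0]]]'
python3 -c "
from h import *
np.set_printoptions(precision=4,suppress=True)
s=get_state();print(s['tool_pos'],s['contact_force'],s['moment'])
M=R.from_quat(s['eef_rot']).as_matrix();X=-M[:,0]
snap('scene','scene4');t=s['tool_pos'];seat=t-[0,0,.0096]
for o,z in [((0),.006+.014),(0,-.109),(-.014,-.076),(.015,-.014)]: print('hook',proj('scene4',seat+X*o+[0,0,z]))
print('rail mid top',atz('top0',327.2,170.8,.29))
panels('c4',[('scene4',255,205)],k=8,w=800,h=600,cols=1)
"
```

```text
clock: 7.08
tool_pos: [0.5709, -0.0853, 0.3291]
eef_rot: [-0.07, 0.998, -0.0, -0.0]
contact_force: [-0.4, 0.1, -0.9]
opening: 0.154
finger_force: 40.0
[ 0.5709 -0.0853  0.3291] [-0.4226  0.1448 -0.9307] [-0.0493 -0.0031 -0.0096]
hook [249.3897 192.8187]
hook [251.2655 239.1083]
hook [246.0875 225.1532]
hook [255.3023 209.0455]
rail mid top [ 0.5909 -0.0863  0.29  ]
```

View pics/c4.png

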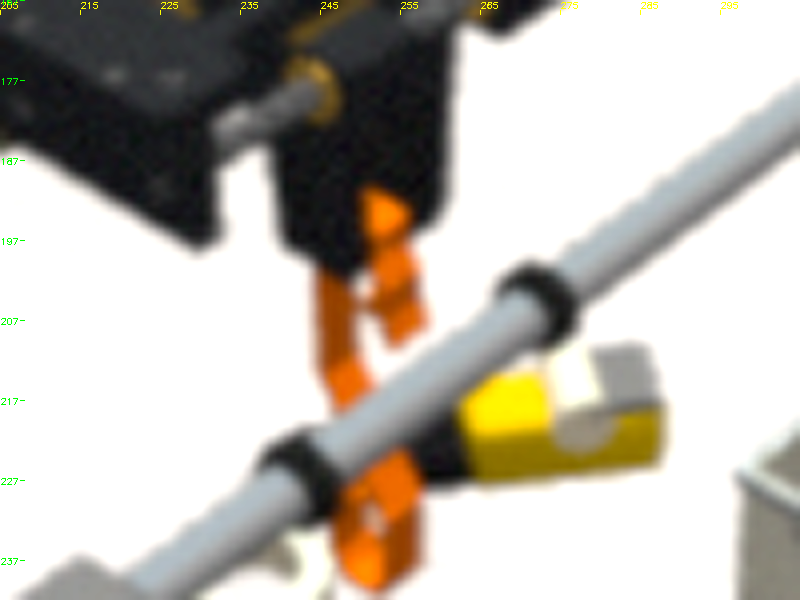

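```bash
python3 -m jog '[[[-0.006,0,0,0,0,0],[-0.006,0,0,0,0,0],[0,0,0,0,0,0],[0,0,0,0,0,0]]]'
for i in 1 ; do python3 -m jog '[[[-0.001,0,0,0,0,0],[-0.001,0,0,0,0,0],[0,0,0,0,0,0]]]'; done
```

```text
clock: 7.62
tool_pos: [0.5835, -0.0834, 0.3287]
eef_rot: [-0.07, 0.998, 0.0, -0.0]
contact_force: [-0.7, 1.1, -0.4]
opening: 0.156
finger_force: 40.0
clock: 8.0
tool_pos: [0.5856, -0.0831, 0.3289]
eef_rot: [-0.07, 0.998, 0.0, 0.0]
contact_force: [-1.3, 0.1, -1.1]
opening: 0.151
finger_force: 40.0
```

```bash
python3 -m jog '[[[-0.001,0,0,0,0,0],[-0.001,0,0,0,0,0],[0,0,0,0,0,0]]]'; python3 -m jog '[[[-0.001,0,0,0,0,0],[0,0,0,0,0,0]]]'; python3 -c "
from h import *
print(get_state()['contact_force'],get_state()['moment'])"
```

```text
clock: 8.38
tool_pos: [0.5875, -0.0828, 0.3289]
eef_rot: [-0.07, 0.998, 0.0, 0.0]
contact_force: [-0.4, 0.2, -0.5]
opening: 0.153
finger_force: 40.0
clock: 8.62
tool_pos: [0.5885, -0.0827, 0.3289]
eef_rot: [-0.07, 0.998, 0.0, 0.0]
contact_force: [0.6, -1.2, -0.5]
opening: 0.156
finger_force: 40.0
[ 0.64390965 -1.15615581 -0.4880653 ] [0.05434263 0.02377871 0.00198723]
```

```bash
cat > m.sh <<'E'
python3 -c "
from h import *
s=get_state();print(s['clock'],s['tool_pos'].round(4),s['contact_force'].round(2),s['moment'].round(3),round(s['opening'],3))"
E
python3 -m jog '[[[-0.001,0,0,0,0,0],[0,0,0,0,0,0]]]' >/dev/null; sh m.sh;  python3 -m jog '[[[-0.001,0,0,0,0,0],[0,0,0,0,0,0]]]'>/dev/null; sh m.sh
```

```text
8.875 [ 0.5895 -0.0825  0.3289] [-0.34 -0.49 -1.04] [ 0.005  0.016 -0.021] 0.154
9.125 [ 0.5905 -0.0824  0.3289] [ 1.15 -0.15 -1.08] [ 0.051  0.008 -0.053] 0.156
```

```bash
python3 -m jog '[[[-0.001,0,0,0,0,0],[0,0,0,0,0,0]]]' >/dev/null; sh m.sh;  python3 -m jog '[[[-0.001,0,0,0,0,0],[0,0,0,0,0,0]]]'>/dev/null; sh m.sh
```

```text
9.375 [ 0.5915 -0.0823  0.3289] [-0.85 -0.04 -0.71] [ 0.005 -0.009  0.031] 0.15
9.625 [ 0.592  -0.0822  0.3287] [-1.97 -0.25 -0.81] [-0.059  0.344 -0.003] 0.157
```

```bash
python3 -m jog '[[[0.001,0,0,0,0,0],[0,0,0.004,0,0,0],[0,0,0.004,0,0,0],[0,0,0,0,0,0]]]' >/dev/null; sh m.sh;  python3 -m jog '[[[0,0,0.002,0,0,0],[0,0,0.002,0,0,0],[0,0,0,0,0,0]]]'>/dev/null; sh m.sh; python3 -m jog '[[[0,0,0.001,0,0,0],[0,0,0.001,0,0,0],[0,0,0,0,0,0]]]'>/dev/null; sh m.sh
```

```text
10.125 [ 0.5913 -0.0822  0.3204] [ 0.66 -0.04 -0.67] [ 0.05  -0.048  0.053] 0.157
10.5 [ 0.5914 -0.0823  0.3167] [-0.71 -0.17 -0.93] [-0.025  0.01   0.001] 0.153
10.875 [ 0.5914 -0.0823  0.3148] [ 0.09  0.04 -1.4 ] [ 0.022 -0.019  0.001] 0.154
```

```bash
for i in 1; do python3 -m jog '[[[0,0,0.001,0,0,0],[0,0,0.001,0,0,0],[0,0,0,0,0,0]]]' >/dev/null; sh m.sh;  python3 -m jog '[[[0,0,0.001,0,0,0],[0,0,0.001,0,0,0],[0,0,0,0,0,0]]]'>/dev/null; sh m.sh; python3 -m jog '[[[0,0,0.001,0,0,0],[0,0,0.001,0,0,0],[0,0,0,0,0,0]]]'>/dev/null; sh m.sh; done
```

```text
11.25 [ 0.5914 -0.0823  0.3128] [-0.49 -0.51 -0.32] [0.028 0.032 0.005] 0.148
11.625 [ 0.5916 -0.0823  0.311 ] [ 1.43  0.26 -1.36] [-0.027 -0.076 -0.041] 0.155
12.0 [ 0.5918 -0.0823  0.3097] [-2.16  0.18  3.98] [ 0.037  0.216 -0.054] 0.154
```

```bash
python3 -m jog '[[[0,0,0.001,0,0,0],[0,0,0,0,0,0]]]' >/dev/null; sh m.sh;  python3 -m jog '[[[0,0,0.001,0,0,0],[0,0,0,0,0,0]]]'>/dev/null; sh m.sh; python3 -m jog '[[[0,0,0.001,0,0,0],[0,0,0,0,0,0]]]'>/dev/null; sh m.sh
```

```text
12.25 [ 0.5918 -0.0823  0.3088] [-1.31  0.01  7.02] [0.001 0.253 0.011] 0.151
12.5 [ 0.5919 -0.0823  0.3079] [-1.26  0.13  6.6 ] [ 0.027  0.316 -0.062] 0.15
12.75 [ 0.5919 -0.0823  0.307 ] [-1.53 -0.74  6.59] [-0.006  0.23   0.003] 0.149
```

```bash
python3 -m jog '[[[0,0,0.001,0,0,0],[0,0,0.001,0,0,0],[0,0,0,0,0,0]]]' >/dev/null; sh m.sh;  python3 -m jog '[[[0,0,0.001,0,0,0],[0,0,0.001,0,0,0],[0,0,0,0,0,0]]]'>/dev/null; sh m.sh; python3 -m jog '[[[0,0,0.001,0,0,0],[0,0,0,0,0,0]]]'>/dev/null; sh m.sh
```

```text
13.125 [ 0.5919 -0.0824  0.3049] [-0.52  0.25  7.28] [-0.055  0.291  0.026] 0.156
13.5 [ 0.5918 -0.0824  0.3028] [-0.79  0.1   6.18] [-0.034  0.236 -0.026] 0.151
13.75 [ 0.5918 -0.0824  0.3016] [-0.91 -0.34  5.01] [-0.005  0.199 -0.058] 0.156
```

```bash
for k in 1; do python3 -m jog '[[[0,0,0.0005,0,0,0],[0,0,0,0,0,0]]]' >/dev/null; sh m.sh;  python3 -m jog '[[[0,0,0.0005,0,0,0],[0,0,0,0,0,0]]]'>/dev/null; sh m.sh; python3 -m jog '[[[0,0,0.0005,0,0,0],[0,0,0,0,0,0]]]'>/dev/null; sh m.sh; done
```

```text
14.0 [ 0.5918 -0.0824  0.3005] [ 1.23 -0.39  2.6 ] [-0.033 -0.154  0.024] 0.155
14.25 [ 0.5917 -0.0823  0.2998] [ 1.74 -0.3   2.76] [-0.077 -0.287 -0.036] 0.152
14.5 [ 0.5917 -0.0823  0.2998] [0.81 0.42 4.84] [-0.044 -0.12   0.036] 0.154
```

```bash
python3 -m jog '[[[0,0,0.0005,0,0,0],[0,0,0,0,0,0]]]' >/dev/null; sh m.sh;  python3 -m jog '[[[0,0,0.0005,0,0,0],[0,0,0,0,0,0]]]'>/dev/null; sh m.sh
```

```text
14.75 [ 0.5917 -0.0823  0.2997] [ 0.02 -1.8   7.39] [-0.044  0.041  0.018] 0.157
15.0 [ 0.5918 -0.0823  0.2996] [-0.83 -0.46  9.71] [-0.031  0.284  0.054] 0.153
```

```bash
python3 -m jog '[[[0,0,-0.0013,0,0,0],[0,0,0,0,0,0]]]' >/dev/null; sh m.sh;  python3 -m jog '[[[0,0,0,0,0,0],[0,0,0,0,0,0],[0,0,0,0,0,0]]]' 0.03 >/dev/null; sh m.sh
```

```text
15.25 [ 0.5917 -0.0823  0.2997] [ 2.57 -1.41  3.  ] [-0.068 -0.321 -0.01 ] 0.154
15.625 [ 0.591  -0.0822  0.2992] [-0.08 -0.63 -0.04] [ 0.031 -0.002 -0.053] 0.34
```

```bash
python3 -m jog '[[[0,0,-0.01,0,0,0],[0,0,-0.03,0,0,0],[0,0,-0.04,0,0,0],[0.045,0,0,0,0,0],[0.045,0,0,0,0,0],[0.006,-0.045,0.01,0,0,0],[0.006,-0.045,0.01,0,0,0],[0.006,-0.045,0.01,0,0,0],[0.006,-0.045,0.01,0,0,0.177],[0.014,-0.043,0.01,0,0,0.177],[0,0,0,0,0,0],[0,0,0,0,0,0]]]' 0.088
python3 -c "
from h import *
s=get_state();print(s['tool_pos'],R.from_quat(s['eef_rot']).as_matrix().round(3)[:,1])
snap('wrist','w5');snap('scene','scene5')
print(proj('w5',(.533,-.328,.075)),proj('w5',(.533,-.328,.14)))
import shutil
panels('c5',[('w5',275,200),('scene5',255,215)],k=4,w=400,h=600,cols=2)
"
```

```text
clock: 17.12
tool_pos: [0.4887, -0.3181, 0.3302]
eef_rot: [0.106, 0.994, 0.0, 0.0]
contact_force: [-0.1, -0.0, 0.7]
opening: 0.996
finger_force: 0.0
[ 0.4886923  -0.31812992  0.33023582] [0.211 0.978 0.001]
[273.66380986 196.11018963] [273.63664437 214.88079038]
```

View pics/c5.png

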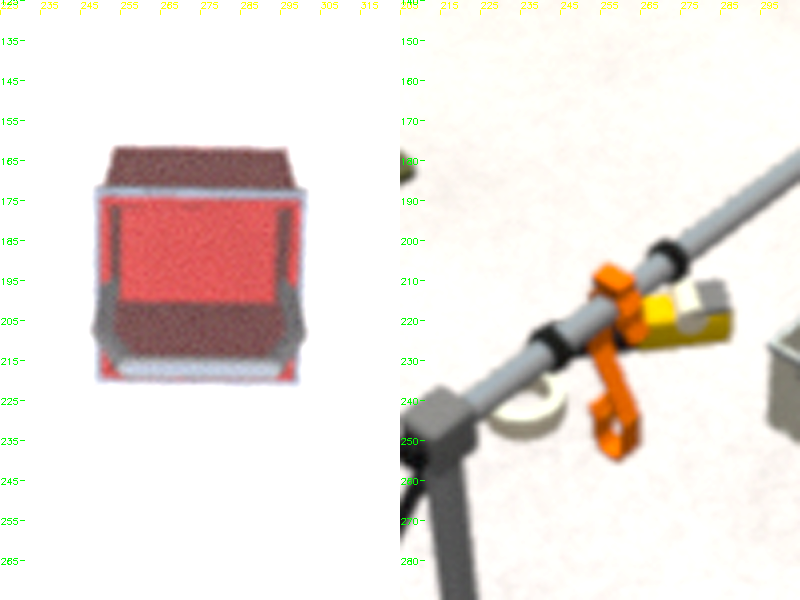

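```bash
python3 -c "
from h import *
np.set_printoptions(precision=4,suppress=True)
c=np.array([atz('w5',*c,.075)[:2] for c in [(249.2,172.5),(301,173),(249.5,219.8),(299.7,220)]]);print(c,c.mean(0))
y=c[1]+c[3]-c[0]-c[2];x=c[2]+c[3]-c[0]-c[1];print(x/2,y/2,np.degrees([np.arctan2(x[1],x[0]),np.arctan2(-y[0],y[1])]))
print('bail',atz('w5',275,217,.14),atz('w5',254.5,217,.14),atz('w5',295.5,217,.14))
t=np.array([.5914,-.0822,.29]);
for ang in (-6,-3,0,3,6):
  a=np.radians(ang);X=np.array([.9898,.1425,0]);f=lambda x,z:t+X*(x*np.cos(a)+z*np.sin(a))+np.array([0,0,z*np.cos(a)-x*np.sin(a)])
  print(ang,proj('scene5',f(0,-.109)),proj('scene5',f(-.014,-.076)),'crown',proj('scene5',f(0,.02)))
"
```

```text
[[ 0.4972 -0.3508]
 [ 0.5111 -0.2892]
 [ 0.5576 -0.3649]
 [ 0.5714 -0.3022]] [ 0.5343 -0.3268]
[ 0.0604 -0.0136] [0.0138 0.0621] [-12.6662 -12.5459]
bail [ 0.5357 -0.3271  0.14  ] [ 0.5311 -0.3485  0.14  ] [ 0.5403 -0.3057  0.14  ]
-6 [262.3808 255.2123] [256.2569 241.3997] crown [256.6547 208.108 ]
-3 [260.4655 254.1138] [254.8892 240.4028] crown [257.0357 208.2981]
0 [258.5549 252.9256] [253.5332 239.3465] crown [257.4187 208.5097]
3 [256.653  251.6509] [252.1919 238.2333] crown [257.8028 208.7423]
6 [254.7637 250.2931] [250.8683 237.0661] crown [258.1867 208.9952]
```

```bash
cat > go.py <<'E'
import sys
from h import *
np.set_printoptions(precision=4,suppress=True)
s=get_state();M=R.from_quat(s['eef_rot']).as_matrix();t=np.array(eval(sys.argv[1]))
print('pos',s['tool_pos'],'q',s['q'].round(2),'F',s['contact_force'].round(2),'z',M[:,2],'y',M[:,1])
print('tool delta',M.T@(t-s['tool_pos']), 'per world',t-s['tool_pos'])
E
python3 -m jog '[[[0,0,0,0,0,0.007],[0,0,0,0,-0.153,0],[0,0,0,0,-0.153,0],[0,0,0,0,-0.153,0],[0,0,0,0,-0.152,0],[0,0,0,0,0,0],[0,0,0,0,0,0]]]' 0.088
python3 go.py '(.5262,-.325,.012)'
```

```text
clock: 18.1
tool_pos: [0.4898, -0.3193, 0.3308]
eef_rot: [0.105, 0.948, -0.033, 0.299]
contact_force: [-0.5, -0.7, 0.1]
opening: 0.998
finger_force: 0.0
pos [ 0.4898 -0.3193  0.3308] q [ 0.99  0.4  -0.51  2.11 -0.04  0.1   1.96] F [-0.55 -0.74  0.05] z [ 0.5602 -0.1255 -0.8188] y [ 0.2183  0.9759 -0.0002]
tool delta [0.1529 0.0024 0.2822] per world [ 0.0364 -0.0057 -0.3188]
```

```bash
python3 -m jog '[[[0.022,0.0003,0.0403,0,0,0],[0.022,0.0003,0.0403,0,0,0],[0.022,0.0003,0.0403,0,0,0],[0.022,0.0003,0.0403,0,0,0],[0.022,0.0003,0.0403,0,0,0],[0,0,0,0,0,0],[0,0,0,0,0,0]]]' 0.088 >/dev/null
python3 go.py '(.5262,-.325,.012)'
```

```text
pos [ 0.4705 -0.3039  0.2262] q [ 1.05  0.6  -0.67  2.16  1.29  0.17  0.68] F [-0.85  0.73  0.28] z [ 0.4485 -0.0496 -0.8924] y [0.1831 0.9824 0.0374]
tool delta [ 0.0438 -0.0185  0.2171] per world [ 0.0557 -0.0211 -0.2142]
```

```bash
cat > go.py <<'E'
import sys
from h import *
np.set_printoptions(precision=4,suppress=True)
s=get_state();M=R.from_quat(s['eef_rot']).as_matrix();t=np.array(eval(sys.argv[1]));yaw,lean=float(sys.argv[2]),float(sys.argv[3])
D=(R.from_euler('z',yaw,degrees=True)*R.from_matrix(np.array([[-1,0,0],[0,1,0],[0,0,-1.]]))*R.from_euler('y',-lean,degrees=True))
print('clk',round(s['clock'],2),'pos',s['tool_pos'],'q',s['q'].round(2),'F',s['contact_force'].round(2),'open',round(s['opening'],3),'grip',s['finger_force'])
print('tool delta',M.T@(t-s['tool_pos']),'world',t-s['tool_pos'],'rotvec',(R.from_matrix(M).inv()*D).as_rotvec())
E
python3 go.py '(.47,-.31,.22)' -12.6 40
```

```text
clk 18.98 pos [ 0.4705 -0.3039  0.2262] q [ 1.05  0.6  -0.67  2.16  1.29  0.17  0.68] F [-0.85  0.73  0.28] open 0.995 grip 0.0
tool delta [ 0.0021 -0.0063  0.0056] world [-0.0005 -0.0061 -0.0062] rotvec [ 0.051  -0.232   0.0092]
```

```bash
python3 -m jog '[[[0,0,0.001,0.013,-0.058,0.002],[0,0,0.001,0.013,-0.058,0.002],[0,0,0.001,0.013,-0.058,0.002],[0,0,0.001,0.013,-0.058,0.002],[0,0,0,0,0,0],[0,0,0,0,0,0]]]' 0.088 >/dev/null
python3 go.py '(.47,-.31,.17)' -12.6 40
```

```text
clk 19.73 pos [ 0.4652 -0.3023  0.2168] q [ 1.29  0.79 -1.11  2.33  2.15  0.57 -0.12] F [ 0.2  -0.29 -0.53] open 0.998 grip 0.0
tool delta [ 0.0227 -0.0066  0.0414] world [ 0.0048 -0.0077 -0.0468] rotvec [ 0.008 -0.061  0.007]
```

```bash
python3 -m jog '[[[0.006,-0.0016,0.0103,0.004,-0.03,0.003],[0.006,-0.0016,0.0103,0.004,-0.03,0.003],[0.006,-0.0016,0.0103,0,0,0],[0.006,-0.0016,0.0103,0,0,0],[0,0,0,0,0,0],[0,0,0,0,0,0]]]' 0.088 >/dev/null
python3 go.py '(.5,-.31,.12)' -12.6 40
```

```text
clk 20.48 pos [ 0.4703 -0.3094  0.1695] q [ 1.3   0.98 -1.15  2.39  2.35  0.79 -0.22] F [0.53 0.52 0.17] open 1.002 grip 0.0
tool delta [0.0095 0.0058 0.0566] world [ 0.0297 -0.0006 -0.0495] rotvec [ 0.0012 -0.0002  0.0013]
```

```bash
python3 go.py '(.5272,-.3253,.014)' -12.6 40
```

```text
clk 20.48 pos [ 0.4703 -0.3094  0.1695] q [ 1.3   0.98 -1.15  2.39  2.35  0.79 -0.22] F [0.53 0.52 0.17] open 1.002 grip 0.0
tool delta [ 0.0547 -0.0033  0.1571] world [ 0.0569 -0.0159 -0.1555] rotvec [ 0.0012 -0.0002  0.0013]
```

```bash
python3 -m jog '[[[0.009,-0.0033,0.026,0,0,0],[0.009,0,0.026,0,0,0],[0.009,0,0.026,0,0,0],[0.009,0,0.026,0,0,0],[0.006,0,0.018,0,0,0],[0,0,0,0,0,0]]]' 0.088 >/dev/null
python3 go.py '(.5272,-.3253,.014)' -12.6 40
```

```text
clk 21.23 pos [ 0.5145 -0.3226  0.048 ] q [ 1.22  1.28 -1.05  2.28  2.54  0.93 -0.18] F [ 0.11 -0.14  0.3 ] open 1.004 grip 0.0
tool delta [0.0118 0.0001 0.0344] world [ 0.0127 -0.0027 -0.034 ] rotvec [ 0.0013 -0.0014 -0.0001]
```

```bash
python3 -m jog '[[[0.004,0,0.013,0,0,0],[0.004,0,0.012,0,0,0],[0.0038,0,0.0094,0,0,0],[0,0,0,0,0,0]]]' 0.088 >/dev/null
python3 go.py '(.5272,-.3253,.014)' -12.6 40
python3 -m jog '[[[0,0,0,0,0,0],[0,0,0,0,0,0],[0,0,0,0,0,0],[0,0,0,0,0,0]]]' 0.0 35 >/dev/null
python3 go.py '(.5272,-.3253,.014)' -12.6 40
```

```text
clk 21.73 pos [ 0.527  -0.3252  0.0138] q [ 1.2   1.35 -1.03  2.24  2.58  0.95 -0.16] F [-0.28  0.29 -0.6 ] open 0.998 grip 0.0
tool delta [-0.0003 -0.     -0.    ] world [ 0.0002 -0.0001  0.0002] rotvec [ 0.0016 -0.0014  0.0001]
clk 22.23 pos [ 0.5272 -0.3254  0.0151] q [ 1.2   1.35 -1.03  2.24  2.58  0.95 -0.16] F [-2.57  0.44  1.78] open 0.703 grip 34.950026226283626
tool delta [0.0007 0.0001 0.0008] world [ 0.      0.0001 -0.0011] rotvec [0.0012 0.     0.0011]
```

```bash
python3 -m jog '[[[-0.0032,0,-0.0038,0,0,0],[-0.0064,0,-0.0077,0,0,0],[-0.0128,0,-0.0153,0,0,0],[-0.0128,0,-0.0153,0,0,0],[-0.0128,0,-0.0153,0,0,0],[-0.0096,0,-0.0115,0,0,0],[0,0,0,0,0,0],[0,0,0,0,0,0]]]' >/dev/null
python3 go.py '(.515,-.095,.105)' 8.2 40; sh m.sh
```

```text
clk 23.23 pos [ 0.5266 -0.3255  0.1039] q [ 1.21  1.14 -1.08  2.26  2.42  0.83 -0.17] F [ 0.55 -0.88 -2.31] open 0.701 grip 34.951665260921345
tool delta [ 0.0464  0.2225 -0.0401] world [-0.0116  0.2305  0.0011] rotvec [-0.232  -0.0015 -0.2778]
23.225 [ 0.5266 -0.3255  0.1039] [ 0.55 -0.88 -2.31] [ 0.192  0.916 -0.011] 0.701
```

```bash
python3 -m jog '[[[0.0033,0.0159,-0.0028,0,0,0],[0.0066,0.0318,-0.0057,0,0,0],[0.0066,0.0318,-0.0057,0,0,0],[0.0066,0.0318,-0.0057,0,0,0],[0.0066,0.0318,-0.0057,0,0,0],[0.0066,0.0318,-0.0057,0,0,0],[0.0066,0.0318,-0.0057,0,0,0],[0.0033,0.0159,-0.0028,0,0,0],[0,0,0,0,0,0]]]' >/dev/null
python3 go.py '(.515,-.095,.105)' 8.2 40
python3 -m jog '[[[0,0,0,-0.06,0,-0.07],[0,0,0,-0.06,0,-0.07],[0,0,0,-0.06,0,-0.07],[0,0,0,-0.052,0,-0.068],[0,0,0,0,0,0],[0,0,0,0,0,0]]]' >/dev/null
python3 go.py '(.539,-.0898,.1075)' 8.2 40
```

```text
clk 24.35 pos [ 0.5241 -0.0949  0.104 ] q [ 0.7   1.38 -1.47  2.56  2.14  1.7  -0.52] F [ 0.81  0.21 -1.87] open 0.701 grip 34.953446600247844
tool delta [ 0.0062 -0.002  -0.0064] world [-0.0091 -0.0001  0.001 ] rotvec [-0.2283 -0.0094 -0.2781]
clk 25.1 pos [ 0.5244 -0.097   0.1059] q [ 0.94  1.36 -1.46  2.51  2.25  1.29 -0.03] F [ 0.74 -1.24 -2.19] open 0.7 grip 34.9534466387604
tool delta [-0.013   0.0051  0.0087] world [0.0146 0.0072 0.0016] rotvec [ 0.0001 -0.0053 -0.0021]
```

```bash
python3 go.py '(.5489,-.0884,.1005)' 8.2 40|tail -1
```

```text
tool delta [-0.0162  0.0051  0.0204] world [ 0.0245  0.0086 -0.0054] rotvec [ 0.0001 -0.0053 -0.0021]
```

```bash
python3 -m jog '[[[-0.004,0.0013,0.005,0,-0.0025,-0.001],[-0.004,0.0013,0.005,0,-0.0025,-0.001],[-0.004,0.0013,0.005,0,0,0],[-0.0042,0.0012,0.0054,0,0,0],[0,0,0,0,0,0],[0,0,0,0,0,0]]]' >/dev/null
python3 go.py '(.5489,-.0884,.1005)' 8.2 40
python3 -c "
from h import *
s=get_state();X=np.array([.99,.1425,0]);Y=np.array([-.1425,.99,0]);b=s['tool_pos']+.0078*X+[0,0,.1255]
snap('scene','s6');snap('wrist','w6')
for f in('s6','w6'):
  print(f,'bail',proj(f,b),proj(f,b+.019*Y),proj(f,b-.019*Y))
  c=np.array([.5913,-.0823,.188])
  print('hook curl bottom',proj(f,c-[0,0,.007]),'tip',proj(f,c-.014*X+[0,0,.026]))
panels('c6',[('s6',252,240),('w6',275,250)],k=6,w=400,h=600,cols=2)
"
```

```text
clk 25.85 pos [ 0.5488 -0.0878  0.1004] q [ 0.91  1.38 -1.44  2.45  2.26  1.27 -0.  ] F [-0.54 -0.15 -2.12] open 0.698 grip 34.95357467117856
tool delta [-0.0001 -0.0006 -0.0001] world [ 0.0001 -0.0006  0.0001] rotvec [ 0.0016 -0.0007  0.0014]
s6 bail [246.42809394 230.86263956] [252.36953793 226.41336532] [240.34695708 235.41652337]
hook curl bottom [258.49120079 252.9220889 ] tip [253.46778371 239.34236098]
w6 bail [274.58698208 656.34033731] [334.49395766 656.29802282] [214.64069878 656.38267956]
hook curl bottom [273.008449   463.12904621] tip [272.85266057 574.76906154]
```

View pics/c6.png

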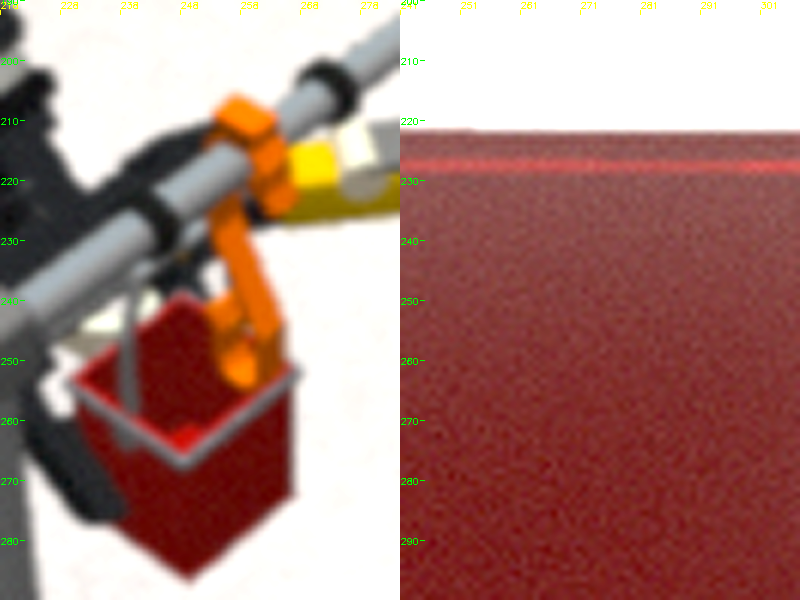

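The crop shows the hook vertical on the rail (curl bottom at scene 259,254.7, tip at 255.7,241.3). The bail bar is on its −x side, behind the rail, and both agree with the prediction plus the known camera bias. I'll take the bail over the tip now.

```bash
python3 -m jog '[[[-0.0043,0,0.0049,0,0,0],[-0.0043,0,0.0049,0,0,0],[-0.0043,0,0.0049,0,0,0],[-0.0045,0,0.005,0,0,0],[0,0,0,0,0,0],[0,0,0,0,0,0]]]' >/dev/null
python3 go.py '(.5747,-.0847,.0965)' 8.2 40;sh m.sh
python3 -m jog '[[[0.0023,0,0.0059,0,0,0],[0,0,0,0,0,0]]]' >/dev/null;sh m.sh
```

```text
clk 26.7 pos [ 0.5745 -0.0841  0.0964] q [ 0.89  1.39 -1.43  2.38  2.26  1.24  0.04] F [-0.43  0.75 -1.82] open 0.697 grip 34.95345409534593
tool delta [-0.0002 -0.0007  0.    ] world [ 0.0002 -0.0006  0.0001] rotvec [ 0.0016 -0.0008  0.0013]
26.7 [ 0.5745 -0.0841  0.0964] [-0.43  0.75 -1.82] [-0.044  0.924  0.013] 0.697
26.95 [ 0.5764 -0.0839  0.0897] [-0.04 -0.03 -1.7 ] [-0.094  0.908  0.01 ] 0.701
```

```bash
python3 -m jog '[[[0.0014,0,0.004,0,0,0],[0.0015,0,0.004,0,0,0],[0,0,0,0,0,0]]]' >/dev/null;sh m.sh
python3 -m jog '[[[0.0022,0,0.0046,0,0,0],[0.0023,0,0.0047,0,0,0],[0,0,0,0,0,0]]]' >/dev/null;sh m.sh
```

```text
27.325 [ 0.5795 -0.0834  0.082 ] [ 1.01  0.55 -2.41] [-0.131  0.884 -0.017] 0.702
27.7 [ 0.5819 -0.083   0.0718] [-0.33  0.03 -1.61] [-0.15   0.98   0.025] 0.7
```

```bash
python3 -m jog '[[[0.001,0,0.0024,0,0,0],[0.001,0,0.0024,0,0,0],[0,0,0,0,0,0]]]' >/dev/null;sh m.sh
python3 -m jog '[[[0.0006,0,0.0008,0,0,0],[0.0006,0,0.0008,0,0,0],[0,0,0,0,0,0]]]' >/dev/null;sh m.sh
```

```text
28.075 [ 0.5836 -0.0828  0.0673] [ 0.19  0.31 -2.78] [-0.115  0.999  0.053] 0.701
28.45 [ 0.5837 -0.0828  0.0655] [ 0.35 -0.57 -2.32] [-0.15   0.96   0.007] 0.695
```

```bash
for i in 1; do
python3 -m jog '[[[0.0003,0,0.0004,0,0,0],[0.0003,0,0.0004,0,0,0],[0.0003,0,0.0004,0,0,0]]]' >/dev/null;sh m.sh
python3 -m jog '[[[0.0003,0,0.0004,0,0,0],[0.0003,0,0.0004,0,0,0]]]' >/dev/null;sh m.sh
python3 -m jog '[[[0.0003,0,0.0004,0,0,0],[0.0003,0,0.0004,0,0,0]]]' >/dev/null;sh m.sh
done
```

```text
28.825 [ 0.5838 -0.0828  0.064 ] [-0.03 -0.12 -1.7 ] [-0.123  0.906 -0.019] 0.696
29.075 [ 0.5838 -0.0827  0.063 ] [-0.63  0.27 -1.82] [-0.117  0.828  0.029] 0.698
29.325 [ 0.5844 -0.0825  0.0629] [-0.37  0.36  1.12] [-0.049  0.397  0.004] 0.701
```

```bash
python3 -m jog '[[[-0.0002,0,-0.0003,0,0,0],[0,0,0,0,0,0]]]' >/dev/null;sh m.sh;python3 -m jog '[[[0,0,0,0,0,0]]]' >/dev/null;sh m.sh
```

```text
29.575 [ 0.5841 -0.0826  0.0628] [ 0.04 -0.65  1.22] [-0.055  0.396 -0.05 ] 0.702
29.7 [ 0.5842 -0.0827  0.0629] [0.35 0.81 1.78] [-0.031  0.312  0.009] 0.697
```

```bash
python3 -m jog '[[[-0.0002,0,-0.0002,0,0,0],[0,0,0,0,0,0]]]' >/dev/null;sh m.sh;python3 -m jog '[[[-0.0002,0,-0.0002,0,0,0],[0,0,0,0,0,0]]]' >/dev/null;sh m.sh
```

```text
29.95 [ 0.584  -0.0827  0.0628] [-0.5  -0.48  3.22] [-0.017  0.322  0.059] 0.697
30.2 [ 0.5838 -0.0827  0.0629] [-0.94  0.49  2.42] [-0.003  0.399 -0.004] 0.704
```

```bash
python3 -m jog '[[[-0.0006,0,-0.0008,0,0,0],[0,0,0,0,0,0],[0,0,0,0,0,0]]]' >/dev/null;sh m.sh;python3 go.py '(.5836,-.0826,.0630)' 8.2 40
```

```text
30.575 [ 0.5834 -0.0829  0.0633] [-0.33  0.85 -1.55] [-0.122  0.946 -0.021] 0.697
clk 30.57 pos [ 0.5834 -0.0829  0.0633] q [ 0.88  1.46 -1.39  2.35  2.33  1.25  0.06] F [-0.33  0.85 -1.55] open 0.697 grip 34.95343984118563
tool delta [-0.      0.0003  0.0004] world [ 0.0002  0.0003 -0.0003] rotvec [ 0.0013 -0.0021  0.0011]
```

```bash
python3 -m jog '[[[0.0002,0,0.0003,0,0,0],[0,0,0,0,0,0]]]' >/dev/null;sh m.sh;python3 -m jog '[[[0.0001,0,0.0002,0,0,0],[0,0,0,0,0,0]]]' >/dev/null;sh m.sh;python3 -m jog '[[[0.0001,0,0.0002,0,0,0],[0,0,0,0,0,0]]]' >/dev/null;sh m.sh
```

```text
30.825 [ 0.5837 -0.0828  0.0634] [ 0.41  0.39 -1.84] [-0.089  0.957 -0.06 ] 0.702
31.075 [ 0.5839 -0.0828  0.0634] [-0.34  0.1  -2.1 ] [-0.106  0.965  0.042] 0.701
31.325 [ 0.584  -0.0827  0.0632] [ 0.63 -0.39 -2.48] [-0.114  0.958  0.027] 0.698
```

```bash
python3 -m jog '[[[0.0001,0,0.0002,0,0,0],[0,0,0,0,0,0]]]' >/dev/null;sh m.sh;python3 -m jog '[[[0.0002,0,0.0002,0,0,0],[0,0,0,0,0,0]]]' >/dev/null;sh m.sh
```

```text
31.575 [ 0.5841 -0.0827  0.0631] [ 0.6   0.38 -1.77] [-0.158  0.884 -0.016] 0.701
31.825 [ 0.5842 -0.0827  0.063 ] [-0.59 -1.08 -0.13] [-0.047  0.712 -0.037] 0.701
```

```bash
python3 -m jog '[[[0.0002,0,0.0002,0,0,0],[0,0,0,0,0,0]]]' >/dev/null;sh m.sh
```

```text
32.075 [ 0.5843 -0.0826  0.0629] [-0.86 -0.01  0.76] [-0.016  0.497 -0.04 ] 0.703
```

```bash
python3 -m jog '[[[0,0,0,0,0,0],[0,0,0,0,0,0]]]' 0.0 10 >/dev/null;sh m.sh;python3 -m jog '[[[0,0,0,0,0,0],[0,0,0,0,0,0]]]' 0.0 3 >/dev/null;sh m.sh
python3 -m jog '[[[0,0,0,0,0,0],[0,0,0,0,0,0],[0,0,0,0,0,0],[0,0,0,0,0,0]]]' 0.08 >/dev/null;sh m.sh
python3 -c "
from h import *
snap('scene','s7');panels('c7',[('s7',252,240)],k=6,w=600,h=600,cols=1)"
```

```text
32.325 [ 0.5843 -0.0826  0.0628] [-0.39 -0.57  1.93] [-0.024  0.305  0.03 ] 0.707
32.575 [ 0.5842 -0.0826  0.0628] [ 0.74 -0.07  3.25] [-0.025  0.252 -0.064] 0.704
33.075 [ 0.5839 -0.0828  0.0622] [ 0.35 -0.09 -0.63] [-0.038  0.62  -0.033] 0.909
```

View pics/c7.png

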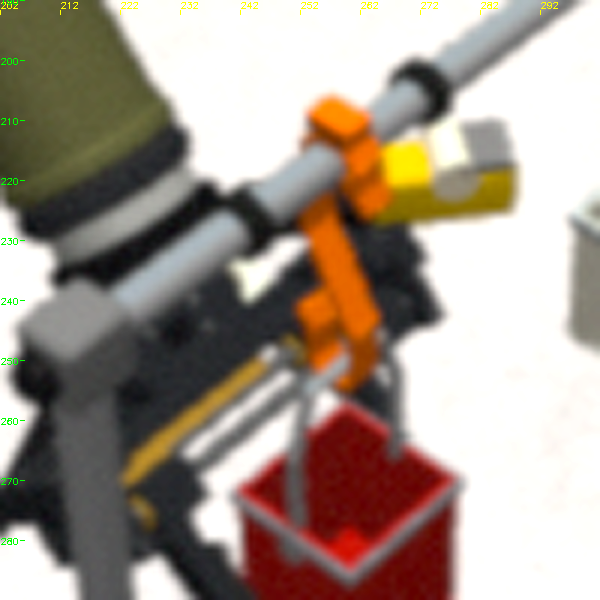

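```bash
python3 -m jog '[[[0,0,-0.003,0,0,0],[0,0,-0.006,0,0,0],[0,0,-0.01,0,0,0],[0,0,-0.015,0,0,0],[0,0,-0.02,0,0,0],[0,0,-0.02,0,0,0],[0,0,-0.016,0,0,0],[0,0,0,0,0,0],[0,0,0,0,0,0],[0,0,0,0,0,0],[0,0,0,0,0,0],[0,0,0,0,0,0]]]' 0.088 >/dev/null;sh m.sh
python3 -m jog '[[[0,0,0,0,0,0],[0,0,0,0,0,0],[0,0,0,0,0,0],[0,0,0,0,0,0],[0,0,0,0,0,0],[0,0,0,0,0,0],[0,0,0,0,0,0],[0,0,0,0,0,0]]]' >/dev/null
python3 -c "
from h import *
snap('scene','s8');a=cv2.imread('pics/s8.png').astype(int)
get_state()
" ; python3 -m jog '[[[0,0,0,0,0,0],[0,0,0,0,0,0],[0,0,0,0,0,0]]]' >/dev/null
python3 -c "
from h import *
snap('scene','s9');f=lambda n:cv2.GaussianBlur(cv2.imread(f'pics/{n}.png').astype(np.float32),(5,5),0)[230:330,225:300]
print(abs(f('s8')-f('s9')).max(), abs(f('s7')-f('s9')).mean());print(get_state()['q'])
a=cv2.imread('pics/s9.png');cv2.imwrite('pics/c9.png',cv2.resize(a[130:400,100:460],(800,600),interpolation=3))"
```

```text
34.625 [ 0.5268 -0.091   0.1311] [-0.47  0.25  0.31] [-0.06   0.639 -0.024] 1.006
3.3710938 23.11319
[ 0.92183761  1.26330201 -1.43134281  2.50332834  2.23459815  1.21398005
 -0.09097442]
```

View pics/c9.png

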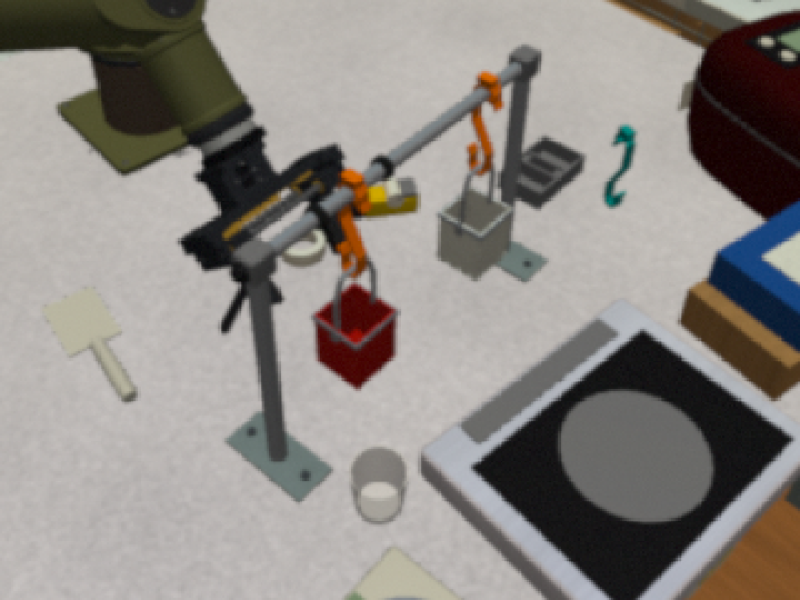

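The red pail hangs still from the hook at (355,335) in this crop, and the white pail and other goods are where they were. The hand is clear of everything.

```bash
python3 -c "
from plant import *
print(finish_job())"
```

```text
the job is handed in; nothing more can be done
None
```

I pushed the orange hook fully home on the rail between the rings (wrist force peaked at about 10 N). The red pail now hangs still in its lower curl with the hand clear, and I handed the job in at about 36 s; finish_job returned no verdict.

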